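# Lock the rotary work holder and tighten its clamp knob

### The job

Tighten the clamp knob of the rotary work holder. Its faceplate spins along with the knob, so take the brass weight off the bolt guide and stand it upright on the table near the holder, turn the faceplate until one of its three rim notches faces the lock bolt, slide the bolt fully home, and then turn the knob clockwise on the faceplate until its pointer stands at the raised rib, not past it. Finally draw the bolt fully back out and let go, without shifting or tipping the bottles and pots that stand close round the holder.

Things in the scene. Friction and masses are not known exactly. Their poses are not given: they have to be found in the camera images.
- work_holder: fixed grey base of the rotary work holder: round foot 176 mm across with a narrow bolt guide that runs out to 208 mm on its -x side, 52 mm wide. Origin on the table under the spindle's axis; its +x axis points from the bolt toward the spindle. The guide's steel straps are 39 mm high. The table within 0.24 m of the origin is clear but for the things listed here
- faceplate (a joint): angle (rad) of the faceplate about the spindle, counter-clockwise from above positive, endless. One of its three rim notches (2 pi/3 apart, 15 mm wide, 22 mm deep) faces the bolt at 0 and every multiple of 2 pi/3; the bolt's tapered nose enters within about 0.04 rad of that. It spins freely (0.02 N m) and goes along with the knob, either way, unless the bolt holds it
- clamp_knob (a joint): angle (rad) of the clamp knob relative to the faceplate, clockwise from above positive, 0 to 2.6; the pointer stands exactly at the rib at 1.9. Turning it on the faceplate takes 0.25 N m, so it stays where it is left and carries the free faceplate along
- clamp_knob_grip (a point): centre of the knob's upright black grip bar (46 mm long, 14 mm thick, 32 mm tall; this point 77 mm and its top 93 mm above the table), on the spindle axis. Its x axis lies along the bar and points the way of the steel pointer, a small arrow on the washer under the bar that reaches 42 mm from the axis; y is across the bar
- faceplate_rib (a point): aluminium faceplate: 164 mm across, top 37 mm above the table, with a wooden blank (84 mm across, top at 47 mm) under the knob. This point: top middle of the raised dark steel rib on the faceplate, 14 mm long, 6 mm wide, radial, 51.5 mm from the spindle axis: the mark for the knob's pointer
- lock_bolt (a joint): travel (m) of the steel lock bolt toward the spindle: 0 drawn fully back, 0.026 fully home in a notch. It stays where it is left (friction 1.5 N); a rim without a notch stops it after 6 mm
- lock_bolt_grip (a point): grip point of the bolt's upright black finger pin, 15 mm round, 74 mm tall over the table, this point 60 mm over the table; 165 mm from the spindle axis with the bolt drawn back, 139 mm with the bolt home. Its x axis is the way the bolt slides home
- brass_weight_mid (a point): turned brass weight, 0.13 kg: body 27 mm round and 32 mm tall, then a head 16 mm round up to 43 mm; point half-way up (21.5 mm above its foot). At the start it stands on the bolt guide, 35 mm above the table and 135 mm from the spindle axis, between the bolt's finger pin and the spindle, where it blocks the bolt
- pva_bottle_mid (a point): white squeeze bottle with red nozzle, 44 mm round, 140 mm tall, standing; point half-way up (z 70 mm). Bystander
- super_glue_mid (a point): small white bottle with green pointed cap, 21 mm round, 61 mm tall, standing; point half-way up. Bystander
- paint_pot_mid (a point): small white pot with black lid, 35 mm round, 38 mm tall, standing; point half-way up. Bystander
- wax_pot_mid (a point): small tan pot with black lid, 35 mm round, 38 mm tall, standing; point half-way up. Bystander
There are look-alikes about, which are no part of the job. Leave any pink look-alike of the part that bears brass_weight_mid alone.

How it is judged:
By the outcome, as a careful person would: the job done as asked, in the order asked, and still so for the second after the job is handed in, with the robot touching nothing.
It also fails if it takes over 72 s, if anything falls off the work surface, if the arm or the gripper's body presses on something with over 40 N, if the wrist force passes 120 N, or if a joint passes its speed limit or range.

### The arm

A 6-joint arm with a two-finger parallel gripper is mounted at the origin on a cart in front of the work surface, level with it; the furniture and walls round the work are solid. World frame = base frame: x ahead of the robot, y to its left, z up, the work surface at z = 0. Lengths are in m, angles in rad, forces in N, time in s.
With the tool pointing down it reaches from about 0.35 to 0.975 m from the base axis. Payload 4.9 kg.
Tool frame: the origin (TCP) lies at the very end of the fingers, on their centre line; the grasp point (between the pads) lies 19 mm behind it (pinch_z is the distance from the TCP to the grasp point, in m); z points along the fingers, y is the line along which they close (so a half turn about z gives the same grasp; the last joint's range is limited). The gripper opens to 85 mm and grips with 20 to 120 N. Pads are 22 mm wide; open, the fingers measure 114 mm over their backs; the gripper's body (76 mm by 85 mm) begins 54 mm behind the grasp point. The pads swing forward as they close: fully open they stand 13 mm farther back than shut.
Start: joints at [-1.467, 0.053, 1.613, -0, 1.476, -0.119], TCP at [0.138, -0.61, 0.231] pointing down, gripper open.
Joint ranges: [-3.01, 3.01], [-1.01, 2.22], [0.06, 2.58], [-1.02, 4.17], [0.09, 2.62], [-3.14, 3.14]. Speed limits (rad/s): [2.57, 2.57, 3.14, 3.14, 3.14, 3.14].

### API

Orientations are given as a unit quaternion [w, x, y, z].
In Python, from plant import * gives the robot as it stands. The module is installed in compiled form; this text tells all that it offers.
- The arm moves only by the tool play_rows, never from a script. Its arguments are lists of equal length, an entry for each row: "linear": the shift along the world's x, y, z in m, a list of three; "turn": the turn about the world's z in degrees. A call has 1 to 8 rows; each row shifts and turns the commanded pose from where the row before left it; what a row does not reach is not made up. A row lasts 1/8 s, in which the tool goes at most 62.5 mm and 10.7 degrees, less where a joint would pass 70% of its speed; a pose out of reach is approached as far as the arm can. A call is refused whole if a number of a shift passes 0.0625 or a number of a turn 10.7, either way. A call with a gripper value outside its range is refused whole. "hand" is the finger opening in m, from 0 to 0.0854, set as the call begins (left out, the last holds). The fingers move at their own pace and stop on an object; the grip force is fixed at half the most. Time passes only in rows, so rows that do not move let the fingers close. It gives the time, the measured TCP pose, the force, the opening and the grip force at its end, in the units of the state.
- state(): the state, without advancing time (a new reading comes with each control period).
- grab_frame(name): name is "side" or "top" or "wrist"; returns the picture (384x512x3 uint8, red, green, blue); there is no depth.
- camera_info(name): a dict with "camera_matrix" (3x3 intrinsics, pixels), "origin" and "attitude" of the camera in the world; the wrist camera has in their place "mount" (4x4, takes a point from camera to tool coordinates, whose origin is the TCP and whose axes are the flange's). Camera axes: x right, y down, z forward; pixel columns grow to the right and rows downward; lengths in m; the calibration is good to about 2 mm. A picture is of the moment at which its call begins: read the wrist's pose just before it. camera_info takes no time and is no camera call.
- job_done(): hands the job in; it is judged then, once.
Trained networks look in the newest picture that a camera, given by its name, has taken for a name from the list of things; names that differ only in an ending like _2 or _b are one class to them, and where a whole thing is asked for, a point or a joint stands for the part that bears it (a point fixed in the world has none). Each returns a list of dicts, best first, with "p" (0 to 1); they miss things now and then, are a little off and sometimes report something else, mostly with a low value. They report only what shows in the picture. A call takes as long as a camera call. They do not tell look-alikes from the thing itself.
- trace(camera, thing): "region" (384x512 bool, what is visible of it) and "location" ([column, row] in pixels, amid what is visible of it).
The state is a dict: "time": time; "joint_pos": joint angles; "joint_vel": joint speeds; "joint_efforts": joint torques, N m; "tool_pos": TCP position; "tool_rot": TCP orientation; "contact_force": force on the tool from outside, world axes, zero at the start; "ft_torque": the same for the moment, N m; "gripper_width": opening from 0.0 (shut) to 1.0 (fully open); "grasp_force": force on a finger pad.
Only numpy, scipy, OpenCV 4.12 (cv2) and the standard library are available. Lean on these libraries where they do the work, as an engineer would, in place of code of your own. Each camera call takes 0.05 s, during which the arm holds its last target. There are 200 camera calls.

## Working session

There is one attempt and no reset: what is moved stays moved. The work goes in short steps, Python scripts to look and compute and a tool call to move; the robot and the scene stay as the last step left them, time stands still between calls to the robot, and variables do not carry over. Pictures are saved under pics/ and viewed, at most 10 in all, crops included, and the job is handed in when it is done.

Besides the shell and the picture viewer there is one more tool, called after "Emit:" in YAML: its name, and indented under it one key for each argument. play_rows: Moves the arm, as the interface text tells. Its arguments: {"type":"object","properties":{"linear":{"type":"array","items":{"type":"array","items":{"type":"number"}}},"turn":{"type":"array","items":{"type":"number"}},"hand":{"type":"number"}},"required":["linear","turn"]}

```bash
mkdir -p pics; cat > h.py <<'E'
from plant import *
import numpy as np, cv2
from scipy.spatial.transform import Rotation as R
def rot(a):
    a=np.array(a,float)
    return a if a.shape==(3,3) else R.from_quat([a[1],a[2],a[3],a[0]]).as_matrix()
def cam(n,s=None):
    c=camera_info(n);K=np.array(c["camera_matrix"])
    if n!="wrist": return K,np.array(c["origin"]),rot(c["attitude"])
    s=s or state();M=np.array(c["mount"]);T=rot(s["tool_rot"])
    return K,T@M[:3,3]+np.array(s["tool_pos"]),T@M[:3,:3]
def at(C,px,z):
    K,o,A=C;d=A@np.linalg.solve(K,[px[0],px[1],1]);return (o+d*(z-o[2])/d[2])
def proj(C,p):
    K,o,A=C;q=K@(A.T@(np.array(p)-o));return q[:2]/q[2]
def save(n,f,crop=None,k=1):
    im=grab_frame(n)[:,:,::-1]
    if crop: x0,y0,x1,y1=crop;im=im[y0:y1,x0:x1]
    cv2.imwrite("pics/"+f,cv2.resize(np.ascontiguousarray(im),None,fx=k,fy=k,interpolation=cv2.INTER_CUBIC))
E
python3 - <<'E'
from h import *
save("top","top0.png",k=1.5)
C=cam("top");print(C[1],C[2][:,2]);print(camera_info("side")["origin"])
for t,z in [("work_holder",.03),("clamp_knob_grip",.077),("faceplate_rib",.037),("lock_bolt_grip",.06),("brass_weight_mid",.056),("pva_bottle_mid",.07),("super_glue_mid",.03),("paint_pot_mid",.019),("wax_pot_mid",.019)]:
    for d in trace("top",t)[:3]: print(t,round(d["p"],2),np.round(d["location"]),np.round(at(C,d["location"],z),3))
s=state();print(s["time"],s["tool_rot"],camera_info("wrist")["mount"])
E
```

```text
[ 0.53385799 -0.02894625  1.1384883 ] [ 0.06613039  0.03136982 -0.99731776]
[ 0.23957286 -0.61396069  0.57277702]
clamp_knob_grip 0.72 [266. 182.] [ 0.622 -0.024  0.077]
faceplate_rib 0.92 [266. 184.] [ 0.62  -0.024  0.037]
faceplate_rib 0.16 [265. 183.] [ 0.621 -0.022  0.037]
lock_bolt_grip 0.5 [306. 218.] [ 0.527 -0.137  0.06 ]
lock_bolt_grip 0.31 [285. 146.] [ 0.725 -0.074  0.06 ]
brass_weight_mid 0.59 [302. 216.] [ 0.53  -0.127  0.056]
brass_weight_mid 0.42 [359. 212.] [ 0.547 -0.285  0.056]
pva_bottle_mid 0.5 [222. 203.] [0.56  0.095 0.07 ]
paint_pot_mid 0.67 [330. 202.] [ 0.574 -0.21   0.019]
paint_pot_mid 0.58 [265. 184.] [ 0.62  -0.022  0.019]
wax_pot_mid 0.63 [286. 243.] [ 0.453 -0.086  0.019]
0.5 [-4.08967747e-05  9.93802527e-01  1.11159957e-01 -1.18798525e-05] [[-6.10016213e-04 -9.58323610e-01 -2.85684244e-01  7.27847157e-02]
 [ 9.99999804e-01 -6.24190956e-04 -4.14414313e-05  1.77728135e-03]
 [-1.38607219e-04 -2.85684213e-01  9.58323803e-01 -1.42891894e-01]
 [ 0.00000000e+00  0.00000000e+00  0.00000000e+00  1.00000000e+00]]
```

View pics/top0.png

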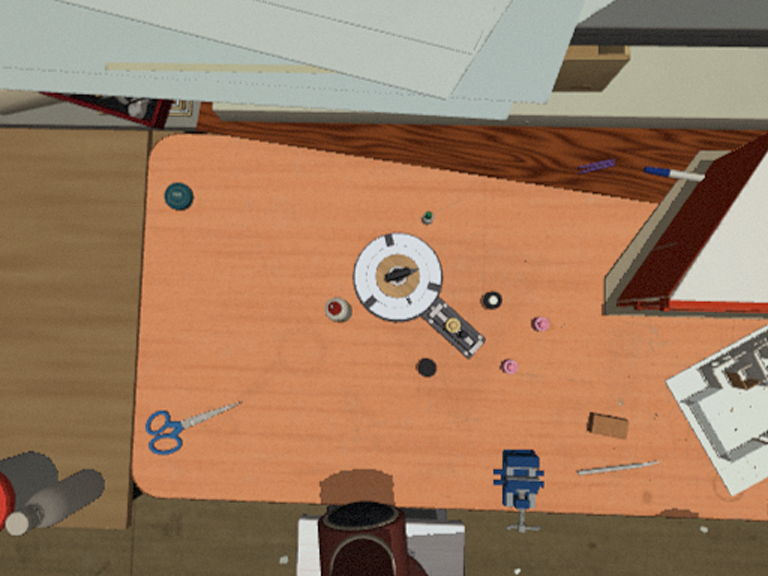

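The top picture shows the holder with its spindle at (265,183) in native pixels and its guide running right and down. Candidates for the weight are the yellow one on the guide at (303,217) and two pink ones at (361,216) and (340,245). I choose the yellow one on the guide and check it in a close crop.

```bash
python3 - <<'E'
from h import *
save("top","crop0.png",(210,135,340,255),5)
C=cam("top")
for n,p,z in [("bolt?",(285,146),.055),("glue",(285,145),.03),("spin",(266,183),.093)]: print(n,at(C,p,z))
save("side","side0.png",k=1.5)
E
```

```text
bolt? [ 0.72680829 -0.07549167  0.055     ]
glue [ 0.73417451 -0.07650066  0.03      ]
spin [ 0.6177277  -0.02474992  0.093     ]
```

View pics/crop0.png

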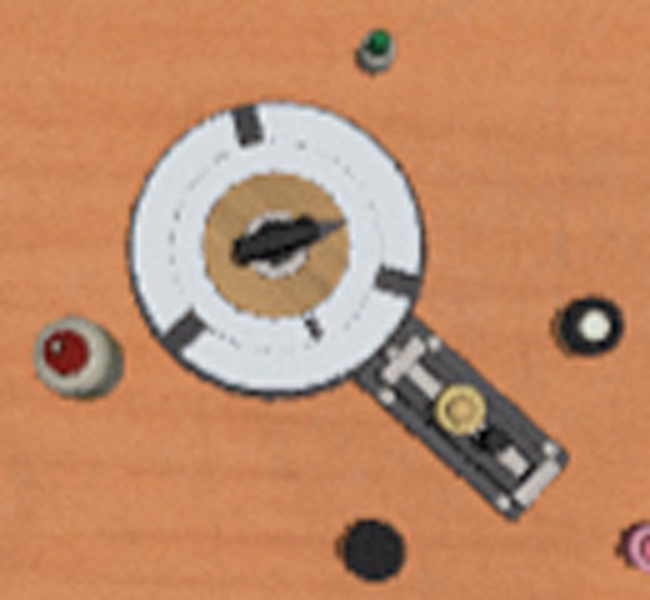

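View pics/side0.png

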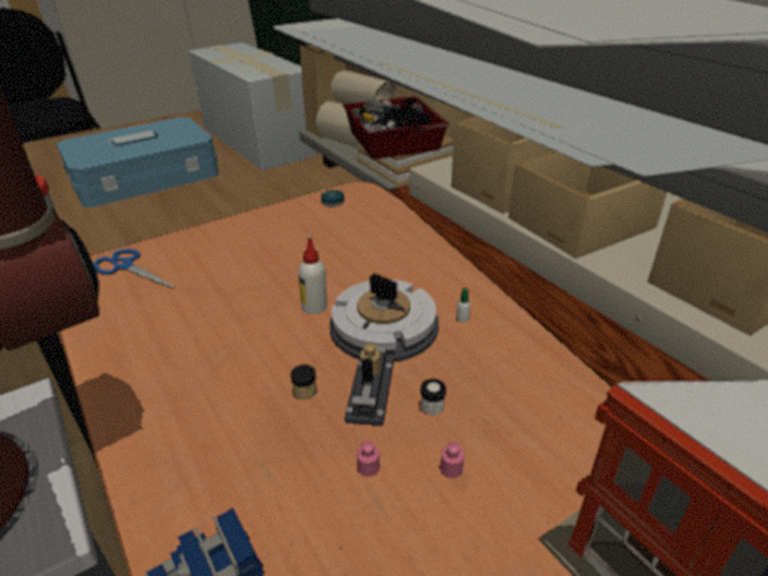

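The crop shows the faceplate centre at (276,248), the weight at (461,408), the pointer tip at (343,224) and the rib at (313,327). The notches are at (248,126), (398,280) and (184,331). In the side view the two pink ones stand off on the table, so the brass one on the guide is right. I move over the holder for a wrist view.

Emit:
play_rows:
  linear:
    - [0.036,0.044,0.003]
    - [0.036,0.044,0.003]
    - [0.036,0.044,0.003]
    - [0.036,0.044,0.003]
    - [0.036,0.044,0.003]
    - [0.036,0.044,0.003]
    - [0.036,0.044,0.003]
    - [0.036,0.044,0.003]
  turn: [3,3,3,3,3,3,3,3]
  hand: 0.07

```text
time: 1.6
tool_pos: [0.4271, -0.256, 0.2558]
tool_rot: [0.0, 0.949, 0.316, 0.0]
contact_force: [0.3, -0.8, 1.1]
gripper_width: 0.825
grasp_force: 0.0
```

Emit:
play_rows:
  linear:
    - [0.036,0.044,0.003]
    - [0.036,0.044,0.003]
    - [0.036,0.044,0.003]
    - [0.036,0.044,0.003]
    - [0,0,0]
    - [0,0,0]
  turn: [3,3,3,3,0,0]

```text
time: 2.35
tool_pos: [0.5699, -0.0815, 0.2671]
tool_rot: [0.0, 0.911, 0.413, -0.0]
contact_force: [-0.0, 0.2, 0.9]
gripper_width: 0.818
grasp_force: 0.0
```

```bash
python3 - <<'E'
from h import *
s=state();C=cam("wrist",s)
save("wrist","w0.png",k=1.5)
print(s["time"],s["tool_pos"],s["contact_force"])
for t,z in [("work_holder",.03),("clamp_knob_grip",.077),("faceplate_rib",.037),("lock_bolt_grip",.06),("brass_weight_mid",.056),("pva_bottle_mid",.07),("super_glue_mid",.03),("paint_pot_mid",.019),("wax_pot_mid",.019)]:
    for d in trace("wrist",t)[:2]: print(t,round(d["p"],2),np.round(d["location"]),np.round(at(C,d["location"],z),3))
E
```

```text
2.35 [ 0.56993819 -0.0815092   0.26713215] [-0.04517596  0.22863762  0.94269865]
work_holder 0.56 [248. 109.] [ 0.618 -0.025  0.03 ]
clamp_knob_grip 0.66 [252. 104.] [ 0.625 -0.025  0.077]
faceplate_rib 0.58 [244. 103.] [ 0.619 -0.017  0.037]
lock_bolt_grip 0.63 [246. 218.] [ 0.518 -0.135  0.06 ]
brass_weight_mid 0.8 [259. 273.] [ 0.471 -0.218  0.056]
brass_weight_mid 0.71 [251. 206.] [ 0.534 -0.127  0.056]
pva_bottle_mid 0.76 [144.  73.] [0.552 0.086 0.07 ]
super_glue_mid 0.79 [340.  77.] [ 0.737 -0.076  0.03 ]
paint_pot_mid 0.71 [303. 217.] [ 0.575 -0.206  0.019]
wax_pot_mid 0.69 [245. 104.] [ 0.619 -0.017  0.019]
wax_pot_mid 0.57 [193. 212.] [ 0.45  -0.085  0.019]
```

View pics/w0.png

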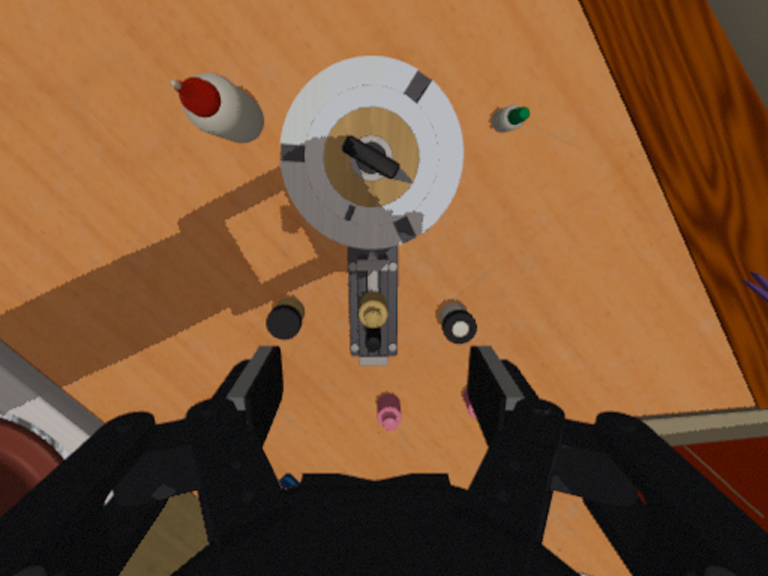

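The wrist view (1.5x) shows the plate centred near (371,152), the weight head at (372,313), the pin at (373,345), the rib at (350,213), the pointer tip at (412,182) and the nearest notch at (409,227). The guide runs straight down the picture.

```bash
cat > ang.py <<'E'
from h import *
def fit(im,C,c0,z=.037):
    # plate ellipse: bright, unsaturated pixels
    hsv=cv2.cvtColor(im,cv2.COLOR_RGB2HSV)
    m=((hsv[...,1]<70)&(hsv[...,2]>105)).astype(np.uint8)
    n,l,st,ce=cv2.connectedComponentsWithStats(m)
    i=1+np.argmax(st[1:,4]*(np.hypot(*(ce[1:]-c0).T)<25));h=cv2.convexHull(np.argwhere(l==i)[:,::-1].astype(np.int32))[:,0]
    P=np.array([at(C,p,z)[:2] for p in h]);(x,y),r=cv2.minEnclosingCircle(P.astype(np.float32))
    return np.array([x,y]),r,st[i]
E
python3 - <<'E'
from ang import *
s=state();C=cam("wrist",s);im=grab_frame("wrist")
c,r,st=fit(im,C,(247,101));print("centre",c,r,st)
T={"head":((372,313),.078),"pin":((373,344),.074),"rib":((350,213),.042),"ptr":((412,182),.052),"n1":((409,227),.037),"n2":((290,153),.037),"n3":((418,87),.037),"gend":((373,358),.039),"gstart":((373,262),.039)}
for k,(p,z) in T.items():
    q=at(C,np.array(p)/1.5,z)[:2];d=q-c;print(k,np.round(q,4),round(np.hypot(*d),4),round(np.degrees(np.arctan2(d[1],d[0])),1))
E
```

```text
centre [ 0.62007117 -0.02140163] 0.08224033564329147 [ 186   37  123  129 8420]
head [ 0.534  -0.1216] 0.1321 -130.7
pin [ 0.5135 -0.1461] 0.164 -130.5
rib [ 0.5743 -0.0451] 0.0515 -152.6
ptr [ 0.6341 -0.0605] 0.0416 -70.3
n1 [ 0.6065 -0.0914] 0.0713 -101.0
n2 [0.5692 0.0291] 0.0717 135.2
n3 [ 0.6888 -0.0049] 0.0707 13.5
gend [ 0.4922 -0.1701] 0.1961 -130.7
gstart [ 0.5592 -0.0941] 0.0948 -130.0
```

Emit:
play_rows:
  linear:
    - [-0.018,-0.02,-0.03]
    - [-0.019,-0.0215,-0.03]
    - [0,0,-0.045]
    - [0,0,-0.045]
    - [0,0,-0.04]
    - [0,0,-0.032]
    - [0,0,0]
    - [0,0,0]
  turn: [0.7,0,0,0,0,0,0,0]
  hand: 0.07

```text
time: 3.9
tool_pos: [0.5341, -0.1234, 0.0468]
tool_rot: [0.001, 0.908, 0.418, 0.001]
contact_force: [-0.3, 0.1, 0.1]
gripper_width: 0.819
grasp_force: 0.0
```

Emit:
play_rows:
  linear:
    - [0,0,0]
    - [0,0,0]
    - [0,0,0]
    - [0,0,0]
    - [0,0,0]
  turn: [0,0,0,0,0]
  hand: 0.015

```text
time: 4.53
tool_pos: [0.5339, -0.1232, 0.0468]
tool_rot: [0.001, 0.908, 0.418, 0.001]
contact_force: [-2.1, 0.9, 5.6]
gripper_width: 0.284
grasp_force: 58.9
```

Emit:
play_rows:
  linear:
    - [0,0,0]
    - [0,0,0.02]
    - [0,0,0.03]
    - [0,0,0.03]
    - [0,0,0]
  turn: [0,0,0,0,0]

```text
time: 5.15
tool_pos: [0.5352, -0.1238, 0.129]
tool_rot: [0.002, 0.908, 0.418, 0.002]
contact_force: [-0.1, 1.0, -1.6]
gripper_width: 0.282
grasp_force: 59.4
```

```bash
python3 - <<'E'
from h import *
save("side","s1.png",(150,150,350,300),3)
print(cam("side")[1],state()["tool_pos"])
E
```

```text
[ 0.23957286 -0.61396069  0.57277702] [ 0.53384955 -0.12331591  0.12670734]
```

View pics/s1.png

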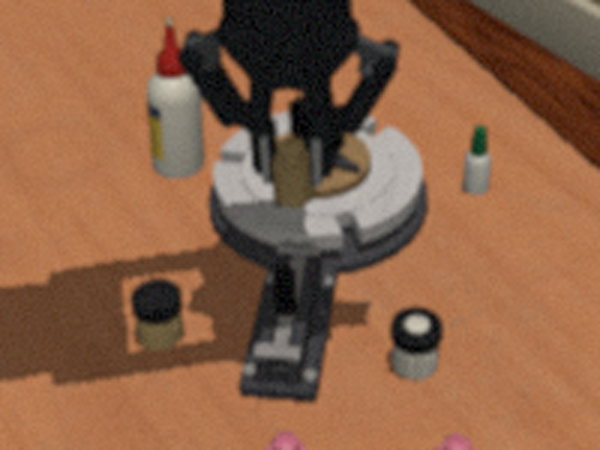

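The weight (crop 292,170) is held upright and clear of the guide. I set it on free table at about (0.475, 0.01), on the robot's side of the holder.

Emit:
play_rows:
  linear:
    - [-0.01,0.0235,0]
    - [-0.01,0.022,0]
    - [-0.01,0.022,0]
    - [-0.01,0.022,0]
    - [-0.009,0.022,0]
    - [-0.009,0.022,0]
    - [0,0,-0.03]
    - [0,0,-0.03]
  turn: [-8,-8,-8,-8,-9,-9,0,0]

```text
time: 6.2
tool_pos: [0.4739, 0.011, 0.0631]
tool_rot: [-0.0, 1.0, -0.004, -0.001]
contact_force: [-0.3, -0.6, -2.0]
gripper_width: 0.285
grasp_force: 59.4
```

Emit:
play_rows:
  linear:
    - [0,0,-0.025]
    - [0,0,-0.016]
    - [0,0,-0.008]
    - [0,0,-0.004]
    - [0,0,0]
    - [0,0,0]
  turn: [0,0,0,0,0,0]

```text
time: 6.95
tool_pos: [0.4758, 0.0104, 0.0131]
tool_rot: [0.0, 1.0, -0.005, 0.001]
contact_force: [0.7, -0.1, -1.6]
gripper_width: 0.285
grasp_force: 59.4
```

Emit:
play_rows:
  linear:
    - [0,0,-0.001]
    - [0,0,0]
    - [0,0,0]
  turn: [0,0,0]

```text
time: 7.32
tool_pos: [0.4758, 0.0104, 0.012]
tool_rot: [0.0, 1.0, -0.005, 0.001]
contact_force: [0.3, -0.6, 1.8]
gripper_width: 0.287
grasp_force: 59.7
```

Emit:
play_rows:
  linear:
    - [0,0,0]
    - [0,0,0]
    - [0,0,0]
    - [0,0,0.02]
    - [0,0,0.04]
    - [0,0,0.05]
    - [0,0,0.05]
    - [0,0,0.0]
  turn: [0,0,0,0,0,0,0,0]
  hand: 0.055

```text
time: 8.32
tool_pos: [0.4782, 0.0101, 0.1768]
tool_rot: [0.001, 1.0, -0.005, 0.005]
contact_force: [-0.2, 0.1, -0.0]
gripper_width: 0.645
grasp_force: 0.0
```

Emit:
play_rows:
  linear:
    - [0.018,-0.004,0]
    - [0.018,-0.004,0]
    - [0.018,-0.004,0]
    - [0.018,-0.004,0]
    - [0.018,-0.004,0]
    - [0.018,-0.004,0]
    - [0.018,-0.004,0]
    - [0.019,-0.0034,0]
  turn: [10,10,10,10,10,10,10,10]

```text
time: 9.32
tool_pos: [0.6199, -0.021, 0.1694]
tool_rot: [-0.001, 0.767, 0.641, -0.001]
contact_force: [-0.4, 0.0, -1.0]
gripper_width: 0.648
grasp_force: 0.0
```

Emit:
play_rows:
  linear:
    - [0,0,0]
    - [0,0,0]
    - [0,0,-0.02]
    - [0,0,-0.03]
    - [0,0,-0.03]
    - [0,0,-0.027]
    - [0,0,0]
    - [0,0,0]
  turn: [10,10,10,0.3,0,0,0,0]

```text
time: 10.32
tool_pos: [0.6203, -0.021, 0.0646]
tool_rot: [0.0, 0.575, 0.818, 0.0]
contact_force: [0.6, 1.0, -0.3]
gripper_width: 0.646
grasp_force: 0.0
```

Emit:
play_rows:
  linear:
    - [0,0,0]
    - [0,0,0]
    - [0,0,0]
    - [0,0,0]
    - [0,0,0]
  turn: [0,0,0,0,0]
  hand: 0.005

```text
time: 10.95
tool_pos: [0.6205, -0.0212, 0.0657]
tool_rot: [0.0, 0.575, 0.818, -0.0]
contact_force: [-3.3, 0.1, 6.2]
gripper_width: 0.153
grasp_force: 59.5
```

```bash
python3 - <<'E'
from ang import *
s=state();C=cam("wrist",s);im=grab_frame("wrist");cv2.imwrite("pics/w1.png",cv2.resize(im[:,:,::-1],None,fx=1.5,fy=1.5))
c0=np.array([.62,-.0214,.037]);print(s["tool_pos"],s["tool_rot"],proj(C,c0)*1.5)
E
```

```text
[ 0.62046003 -0.02119951  0.0657054 ] [ 4.25112618e-04  5.75236517e-01  8.17987022e-01 -4.07760247e-05] [373.76763182 325.51423375]
```

View pics/w1.png

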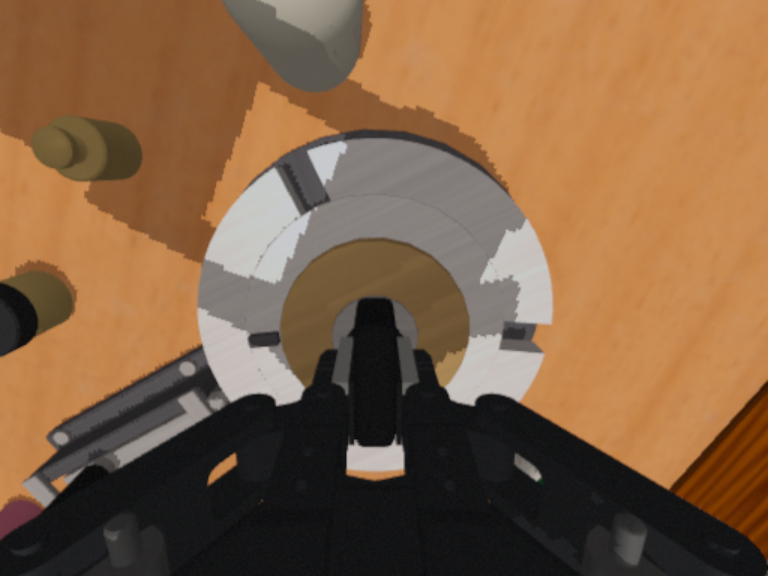

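The weight stands at (85,150) and the bar is gripped. The notches show at (303,182) and (520,338) and the rib at (264,339). I measure the angles again.

```bash
python3 - <<'E'
from ang import *
s=state();C=cam("wrist",s);c=np.array([.6203,-.0212])
q=s["tool_rot"];print("yaw",np.degrees(2*np.arctan2(q[2],q[1])))
for k,p,z in [("n2in",(315,203),.037),("n2out",(289,162),.037),("n3in",(502,333),.037),("rib",(264,336),.042),("rimL",(198,308),.037),("rimR",(552,300),.037)]:
    a=at(C,np.array(p)/1.5,z)[:2]-c;print(k,round(np.hypot(*a),4),np.degrees(np.arctan2(a[1],a[0])))
E
```

```text
yaw 109.77205206755873
n2in 0.0612 134.08197292558867
n2out 0.0805 135.69333809298055
n3in 0.0595 16.057445325287805
rib 0.0503 -156.6909753214718
rimL 0.0812 -166.29993896879438
rimR 0.0816 28.494368722303804
```

Emit:
play_rows:
  linear:
    - [0,0,0]
    - [0,0,0]
    - [0,0,0]
    - [0,0,0]
    - [0,0,0]
    - [0,0,0]
  turn: [-5,-6,-6,-5,-3.5,0]

```text
time: 11.75
tool_pos: [0.6198, -0.0213, 0.0657]
tool_rot: [-0.0, 0.742, 0.671, -0.001]
contact_force: [-5.8, -1.0, 8.0]
gripper_width: 0.155
grasp_force: 59.9
```

Emit:
play_rows:
  linear:
    - [0,0,0]
    - [0,0,0]
    - [0,0,0]
    - [0,0,0.04]
    - [0,0,0.05]
    - [0,0,0.05]
    - [0,0,0.05]
    - [0,0,0]
  turn: [0,0,0,0,0,0,0,0]
  hand: 0.055

```text
time: 12.75
tool_pos: [0.6229, -0.0213, 0.261]
tool_rot: [0.004, 0.742, 0.671, 0.004]
contact_force: [0.5, 0.3, -0.2]
gripper_width: 0.645
grasp_force: 0.0
```

Emit:
play_rows:
  linear:
    - [-0.01,-0.012,0]
    - [-0.01,-0.012,0]
    - [-0.01,-0.012,0]
    - [-0.01,-0.012,0]
    - [-0.01,-0.012,0]
    - [0,0,0]
    - [0,0,0]
  turn: [-7,-7,-7,-7,-7,0,0]

```text
time: 13.62
tool_pos: [0.5701, -0.0806, 0.2535]
tool_rot: [-0.0, 0.909, 0.418, -0.0]
contact_force: [0.2, -0.2, -0.3]
gripper_width: 0.645
grasp_force: 0.0
```

```bash
python3 - <<'E'
from ang import *
s=state();C=cam("wrist",s);im=grab_frame("wrist");
c,r,st=fit(im,C,proj(C,[.62,-.0214,.037]));print(c,r,st)
# polar unwrap of plate about the spindle (z .037): rows=radius, cols=angle
th=np.radians(np.arange(0,360,.5));m=[]
g=cv2.cvtColor(im,cv2.COLOR_RGB2GRAY)
c=np.array([.6202,-.0213])
def ring(r,z):
    P=np.array([proj(C,[c[0]+r*np.cos(t),c[1]+r*np.sin(t),z]) for t in th],np.float32)
    return cv2.remap(g,P[None,:,0],P[None,:,1],cv2.INTER_LINEAR)[0]
d=np.mean([ring(r,.037) for r in np.arange(.063,.078,.002)],0)
np.set_printoptions(linewidth=200)
for i in np.where(d<80)[0]: print(i/2,int(d[i]),end="; ")
x0,y0,w,h,_=st;x0=max(x0-10,0);y0=max(y0-10,0)
cr=im[y0:y0+h+80,x0:x0+w+20,::-1];print("crop",x0,y0)
cv2.imwrite("pics/w2.png",cv2.resize(cr,None,fx=2.8,fy=2.8,interpolation=cv2.INTER_CUBIC))
E
```

```text
[ 0.62014282 -0.02142676] 0.08208676427602768 [ 185   35  128  133 9100]
105.0 71; 105.5 71; 106.0 71; 106.5 71; 107.0 72; 107.5 72; 108.0 72; 108.5 73; 109.0 73; 109.5 73; 110.0 73; 110.5 73; 111.0 73; 111.5 72; 112.0 72; 112.5 72; 113.0 72; 113.5 71; 114.0 73; 223.5 77; 224.0 62; 224.5 51; 225.0 46; 225.5 43; 226.0 42; 226.5 42; 227.0 41; 227.5 42; 228.0 42; 228.5 42; 229.0 43; 229.5 42; 230.0 42; 230.5 42; 231.0 42; 231.5 42; 232.0 42; 232.5 42; 233.0 42; 233.5 42; 234.0 42; 234.5 50; 235.0 68; 344.5 65; 345.0 63; 345.5 67; 346.0 71; 346.5 73; 347.0 74; 347.5 74; 348.0 74; 348.5 74; 349.0 74; 349.5 74; 350.0 73; 350.5 73; 351.0 73; 351.5 73; 352.0 74; 352.5 74; 353.0 73; 353.5 74; 354.0 78; crop 175 25
```

View pics/w2.png

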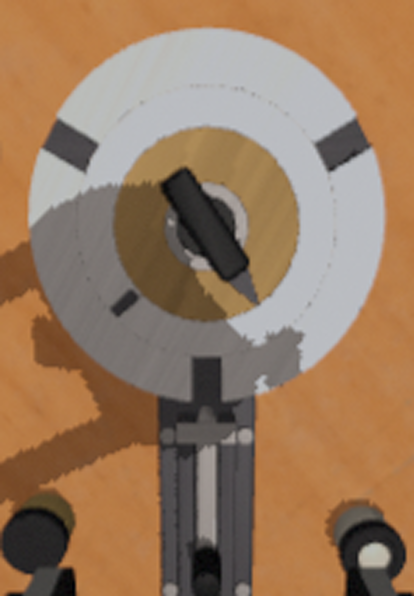

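The nearest notch at 229.4° faces the bolt at 229.5°, and in the crop it lies at (206,375), right in line with the guide. Now I grip the pin.

Emit:
play_rows:
  linear:
    - [-0.029,-0.033,-0.01]
    - [-0.0283,-0.0323,-0.02]
    - [0,0,-0.04]
    - [0,0,-0.045]
    - [0,0,-0.045]
    - [0,0,-0.03]
    - [0,0,-0.019]
    - [0,0,0]
  turn: [0,0,0,0,0,0,0,0]

```text
time: 14.68
tool_pos: [0.5121, -0.1456, 0.044]
tool_rot: [-0.001, 0.909, 0.417, -0.001]
contact_force: [0.0, 0.4, -0.1]
gripper_width: 0.643
grasp_force: 0.0
```

Emit:
play_rows:
  linear:
    - [0,0,0]
    - [0,0,0]
    - [0,0,0]
    - [0,0,0]
    - [0,0,0]
  turn: [0,0,0,0,0]
  hand: 0.005

```text
time: 15.3
tool_pos: [0.5121, -0.1451, 0.0471]
tool_rot: [-0.002, 0.909, 0.417, -0.001]
contact_force: [-7.9, 6.0, 10.4]
gripper_width: 0.154
grasp_force: 58.5
```

Emit:
play_rows:
  linear:
    - [0.0033,0.0038,0]
    - [0.0033,0.0038,0]
    - [0.0033,0.0038,0]
    - [0.0033,0.0038,0]
    - [0.0033,0.0038,0]
    - [0.0017,0.0019,0]
    - [0,0,0]
    - [0,0,0]
  turn: [0,0,0,0,0,0,0,0]

```text
time: 16.3
tool_pos: [0.5285, -0.1261, 0.0471]
tool_rot: [-0.001, 0.909, 0.417, -0.004]
contact_force: [-16.2, -1.7, 12.6]
gripper_width: 0.155
grasp_force: 59.1
```

Emit:
play_rows:
  linear:
    - [0.0013,0.0015,0]
    - [0,0,0]
    - [0,0,0]
  turn: [0,0,0]

```text
time: 16.68
tool_pos: [0.5286, -0.126, 0.0471]
tool_rot: [-0.0, 0.909, 0.417, -0.006]
contact_force: [-20.3, -5.7, 15.7]
gripper_width: 0.15
grasp_force: 59.3
```

```bash
python3 - <<'E'
from h import *
s=state();print(s["tool_pos"],s["contact_force"],np.hypot(s["tool_pos"][0]-.6201,s["tool_pos"][1]+.0214))
E
```

```text
[ 0.52858621 -0.12601522  0.04706351] [-20.33698559  -5.67541522  15.70458547] 0.1389932301358885
```

The pin stands 139.0 mm from the spindle, so the bolt is fully home. I release it and go to the knob.

Emit:
play_rows:
  linear:
    - [-0.0015,-0.0017,0]
    - [0,0,0]
    - [0,0,0]
    - [0,0,0.04]
    - [0,0,0.05]
    - [0,0,0.03]
    - [0.022,0.026,0.02]
    - [0.022,0.026,0.02]
  turn: [0,0,0,0,0,0,7,7]
  hand: 0.055

```text
time: 17.68
tool_pos: [0.5756, -0.073, 0.2065]
tool_rot: [0.0, 0.851, 0.526, 0.0]
contact_force: [0.1, -0.4, -0.6]
gripper_width: 0.648
grasp_force: 0.0
```

Emit:
play_rows:
  linear:
    - [0.022,0.026,0.03]
    - [0.0234,0.0266,0.02]
    - [0,0,0]
    - [0,0,0]
    - [0,0,0]
  turn: [7,7,7,0,0]

```text
time: 18.3
tool_pos: [0.6199, -0.021, 0.2547]
tool_rot: [-0.0, 0.742, 0.67, -0.0]
contact_force: [0.4, 0.1, -0.6]
gripper_width: 0.641
grasp_force: 0.0
```

```bash
cat > meas.py <<'E'
from ang import *
s=state();C=cam("wrist",s);im=grab_frame("wrist");q=s["tool_rot"]
print(s["tool_pos"],"yaw",np.degrees(2*np.arctan2(q[2],q[1])))
c=np.array([.6201,-.0214]);N=600;sc=.09/300
# rectified plan views: x right-> -y, up -> x, at plate, pointer, bar heights
def plan(z):
    g=(np.arange(N)-N/2)*sc;X,Y=c[0]-g[:,None]+0*g[None],c[1]-g[None]+0*g[:,None]
    P=np.stack([X,Y,0*X+z],-1)-C[1];p=P@C[2]@C[0].T
    return cv2.remap(im,(p[...,0]/p[...,2]).astype(np.float32),(p[...,1]/p[...,2]).astype(np.float32),cv2.INTER_CUBIC)
E
python3 - <<'E'
from meas import *
cv2.imwrite("pics/p1.png",plan(.042)[:,:,::-1])
E
```

```text
[ 0.61987447 -0.02100572  0.25468273] yaw 84.15762594686115
```

View pics/p1.png

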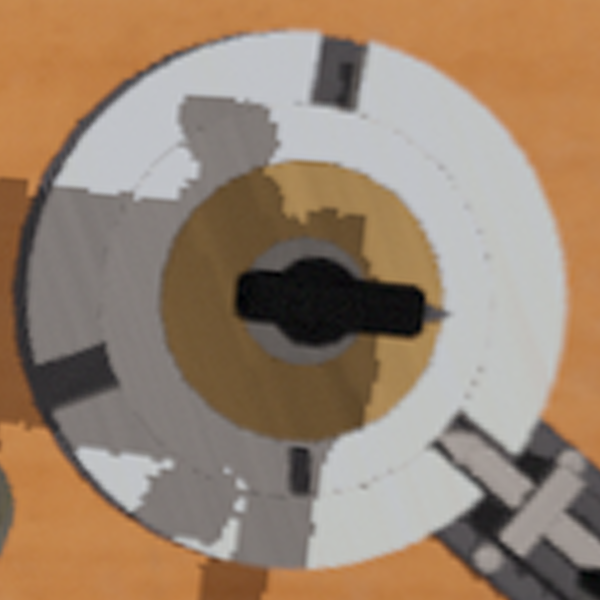

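The plan view (0.3 mm/px, spindle at (300,300)) shows the bolt in its notch at (460,440). The pointer tip is at (447,314), about -95.6°, and the rib at (299,470), about -180°. The knob needs about 84° clockwise, so I turn 81° first and then check.

Emit:
play_rows:
  linear:
    - [0,0,-0.05]
    - [0,0,-0.05]
    - [0,0,-0.04]
    - [0,0,-0.03]
    - [0,0,-0.022]
    - [0,0,0]
    - [0,0,0]
  turn: [0,0,0,0,0,0,0]

```text
time: 19.23
tool_pos: [0.6212, -0.0212, 0.0648]
tool_rot: [0.001, 0.742, 0.671, 0.001]
contact_force: [-0.2, 0.3, 0.3]
gripper_width: 0.647
grasp_force: 0.0
```

Emit:
play_rows:
  linear:
    - [0,0,0]
    - [0,0,0]
    - [0,0,0]
    - [0,0,0]
    - [0,0,0]
  turn: [0,0,0,0,0]
  hand: 0.005

```text
time: 19.85
tool_pos: [0.6198, -0.0209, 0.0649]
tool_rot: [-0.0, 0.742, 0.671, -0.001]
contact_force: [-5.8, 0.1, 8.1]
gripper_width: 0.155
grasp_force: 62.0
```

Emit:
play_rows:
  linear:
    - [0,0,0]
    - [0,0,0]
    - [0,0,0]
    - [0,0,0]
    - [0,0,0]
    - [0,0,0]
    - [0,0,0]
    - [0,0,0]
  turn: [-4,-7,-7,-7,-7,-7,-7,-7]

```text
time: 20.85
tool_pos: [0.6189, -0.0204, 0.0649]
tool_rot: [-0.001, 0.963, 0.268, -0.002]
contact_force: [-10.0, 1.5, 10.4]
gripper_width: 0.149
grasp_force: 62.5
```

Emit:
play_rows:
  linear:
    - [0,0,0]
    - [0,0,0]
    - [0,0,0]
    - [0,0,0]
    - [0,0,0]
    - [0,0,0]
    - [0,0,0]
  turn: [-7,-7,-7,-5,-2,0,0]

```text
time: 21.72
tool_pos: [0.6187, -0.0199, 0.0649]
tool_rot: [-0.001, 1.0, 0.029, -0.002]
contact_force: [-9.9, 3.4, 10.3]
gripper_width: 0.15
grasp_force: 62.6
```

```bash
python3 - <<'E'
from meas import *
print(s["contact_force"],s["ft_torque"])
cv2.imwrite("pics/w3.png",im[:,:,::-1])
E
```

```text
[ 0.61869226 -0.01988531  0.06489073] yaw 3.3115274058554074
[-9.8713964   3.4381092  10.29406159] [0.42166144 1.5645511  0.07940326]
```

Emit:
play_rows:
  linear:
    - [0,0,0]
    - [0,0,0]
    - [0,0,0]
    - [0,0,0.05]
    - [0,0,0.05]
    - [-0.025,0,0.03]
    - [-0.035,0,0]
    - [-0.04,0,0]
  turn: [0,0,0,0,0,0,0,0]
  hand: 0.055

```text
time: 22.78
tool_pos: [0.5197, -0.0211, 0.194]
tool_rot: [0.0, 1.0, 0.028, 0.001]
contact_force: [-0.6, -0.2, -0.7]
gripper_width: 0.65
grasp_force: 0.0
```

Emit:
play_rows:
  linear:
    - [0,0,0]
    - [0,0,0]
    - [0,0,0]
  turn: [0,0,0]

```text
time: 23.15
tool_pos: [0.5211, -0.0211, 0.1936]
tool_rot: [0.0, 1.0, 0.028, 0.0]
contact_force: [0.3, 0.7, -0.7]
gripper_width: 0.644
grasp_force: 0.0
```

```bash
python3 - <<'E'
from meas import *
cc,r,st=fit(im,C,proj(C,[.62,-.0214,.037]));print(cc,r)
a=plan(.042);b=plan(.052);print(cam("wrist",s)[1])
o=np.vstack([a[260:560,120:520],b[260:560,120:520]])[:,:,::-1]
cv2.imwrite("pics/p2.png",o)
E
```

```text
[ 0.52114471 -0.02106482  0.19356123] yaw 3.265362264101788
[ 0.60484052 -0.04173553] 0.10717365890741348
[ 0.59411957 -0.01860273  0.3364929 ]
```

View pics/p2.png

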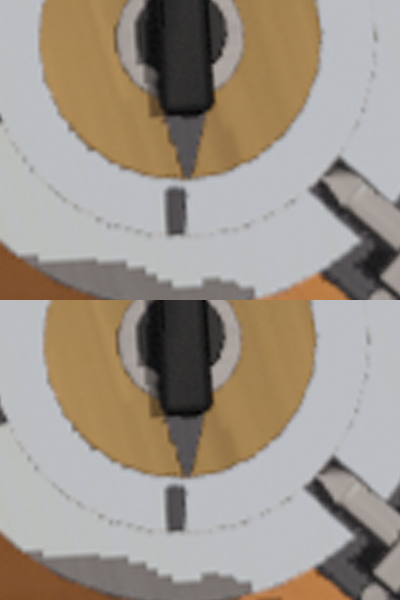

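The plan crop (0.3 mm/px, spindle column 180) shows the rib at (176,211) and the pointer tip at (187,475) in the lower half. The pointer is still about 4.3° short. I refine this by centroid.

```bash
python3 - <<'E'
from meas import *
def cen(a,x0,x1,y0,y1,th):
    g=cv2.cvtColor(a[y0:y1,x0:x1],cv2.COLOR_RGB2HSV);m=th(g);r,c=np.nonzero(m)
    return c+x0,r+y0
x,y=cen(plan(.042),284,312,442,500,lambda h:h[...,2]<140)
print("rib",len(x),x.mean(),y.mean(),x.min(),x.max(),y.min(),y.max(),"ang short of down:",np.degrees(np.arctan2(x.mean()-300,y.mean()-300)))
for z in(.049,.052):
    x,y=cen(plan(z),280,335,395,445,lambda h:(h[...,1]<75)&(h[...,2]<150))
    for r in range(398,440,4):
        k=y==r
        if k.any(): print(z,r,k.sum(),round(np.degrees(np.arctan2(x[k].mean()-300,r-300)),2),end=" | ")
    print()
b=plan(.047);h=cv2.cvtColor(b,cv2.COLOR_RGB2HSV);m=((h[...,0]<22)&(h[...,1]>70)).astype(np.uint8);m[np.hypot(*(np.indices(m.shape)-300))>165]=0
hull=cv2.convexHull(np.argwhere(m)[:,::-1].astype(np.int32));print("blank",cv2.minEnclosingCircle(hull))
E
```

```text
[ 0.52108988 -0.02106224  0.19348578] yaw 3.2659925864825623
rib 976 295.51844262295083 470.9856557377049 285 306 447 495 ang short of down: -1.5013864619653563
0.049 398 28 3.21 | 0.049 402 25 3.37 | 0.049 406 22 3.51 | 0.049 410 20 3.38 | 0.049 414 18 3.76 | 0.049 418 15 3.39 | 0.049 422 13 3.28 | 0.049 426 11 3.63 | 0.049 430 8 3.3 | 0.049 434 5 3.42 | 0.049 438 17 1.25 | 
0.052 398 28 3.21 | 0.052 402 25 3.37 | 0.052 406 21 3.24 | 0.052 410 20 3.38 | 0.052 414 17 3.51 | 0.052 418 15 3.39 | 0.052 422 13 3.28 | 0.052 426 10 3.41 | 0.052 430 8 3.3 | 0.052 434 5 3.42 | 0.052 438 10 1.45 | 
blank ((300.18603515625, 300.3953552246094), 138.4925994873047)
```

Emit:
play_rows:
  linear:
    - [0.04,0,0]
    - [0.04,0,0]
    - [0.02,0,0]
    - [0,0,-0.04]
    - [0,0,-0.05]
    - [0,0,-0.04]
    - [0,0,0]
    - [0,0,0]
  turn: [0,0,0,0,0,0,0,0]

```text
time: 24.25
tool_pos: [0.6216, -0.0211, 0.065]
tool_rot: [0.0, 1.0, 0.029, 0.001]
contact_force: [0.4, -0.4, 0.8]
gripper_width: 0.645
grasp_force: 0.0
```

Emit:
play_rows:
  linear:
    - [0,0,0]
    - [0,0,0]
    - [0,0,0]
    - [0,0,0]
    - [0,0,0]
  turn: [0,0,0,0,0]
  hand: 0.005

```text
time: 24.88
tool_pos: [0.6214, -0.0197, 0.0655]
tool_rot: [-0.001, 1.0, 0.029, 0.001]
contact_force: [-1.6, 4.2, 6.0]
gripper_width: 0.156
grasp_force: 61.0
```

Emit:
play_rows:
  linear:
    - [0,0,0]
    - [0,0,0]
    - [0,0,0]
    - [0,0,0]
    - [0,0,0]
  turn: [-1.5,-1.6,-1.5,0,0]

```text
time: 25.5
tool_pos: [0.6214, -0.0199, 0.0655]
tool_rot: [-0.001, 1.0, -0.011, 0.001]
contact_force: [-1.2, 5.6, 5.2]
gripper_width: 0.154
grasp_force: 61.0
```

Emit:
play_rows:
  linear:
    - [0,0,0]
    - [0,0,0]
    - [0,0,0]
    - [0,0,0.05]
    - [0,0,0.05]
    - [-0.025,0,0.03]
    - [-0.035,0,0]
    - [-0.04,0,0]
  turn: [0,0,0,0,0,0,0,0]
  hand: 0.055

```text
time: 26.5
tool_pos: [0.5196, -0.0212, 0.1939]
tool_rot: [0.0, 1.0, -0.012, 0.001]
contact_force: [-0.1, 0.0, 1.2]
gripper_width: 0.642
grasp_force: 0.0
```

Emit:
play_rows:
  linear:
    - [0,0,0]
    - [0,0,0]
    - [0,0,0]
  turn: [0,0,0]

```text
time: 26.88
tool_pos: [0.5211, -0.0211, 0.1936]
tool_rot: [0.0, 1.0, -0.012, 0.0]
contact_force: [-0.6, -0.2, -0.6]
gripper_width: 0.645
grasp_force: 0.0
```

```bash
python3 - <<'E'
from meas import *
def cen(a,x0,x1,y0,y1,th):
    g=cv2.cvtColor(a[y0:y1,x0:x1],cv2.COLOR_RGB2HSV);r,c=np.nonzero(th(g))
    return c+x0,r+y0
x,y=cen(plan(.042),284,312,442,500,lambda h:h[...,2]<140)
print("rib",len(x),np.degrees(np.arctan2(x.mean()-300,y.mean()-300)))
x,y=cen(plan(.052),270,325,395,445,lambda h:(h[...,1]<75)&(h[...,2]<150))
for r in range(398,440,4):
    k=y==r
    if k.any(): print(r,k.sum(),round(np.degrees(np.arctan2(x[k].mean()-300,r-300)),2),end=" | ")
print()
b=plan(.047);h=cv2.cvtColor(b,cv2.COLOR_RGB2HSV);m=((h[...,0]<22)&(h[...,1]>70)).astype(np.uint8);m[np.hypot(*(np.indices(m.shape)-300))>165]=0
print("blank",cv2.minEnclosingCircle(cv2.convexHull(np.argwhere(m)[:,::-1].astype(np.int32))))
E
```

```text
[ 0.52112305 -0.02108952  0.19357652] yaw -1.3349647856249975
rib 918 -1.429312966657677
398 27 -1.17 | 402 24 -1.4 | 406 22 -1.35 | 410 19 -1.04 | 414 17 -1.01 | 418 15 -0.97 | 422 12 -1.17 | 426 11 -1.36 | 430 8 -1.1 | 434 6 -1.07 | 438 2 -1.87 | 
blank ((299.7510070800781, 300.1361389160156), 138.3011016845703)
```

The pointer is 0.3° short of the rib, which is as good as at it. Now I draw the bolt back.

Emit:
play_rows:
  linear:
    - [0.0018,-0.018,0]
    - [0.002,-0.018,0]
    - [0.0015,-0.018,0]
    - [0.0015,-0.018,0]
    - [0.0015,-0.018,0]
    - [0.0015,-0.0157,0]
    - [0,0,-0.03]
    - [0,0,-0.04]
  turn: [8.5,8.5,8.5,8.5,8.5,8.2,0,0]

```text
time: 27.92
tool_pos: [0.5318, -0.1276, 0.1239]
tool_rot: [0.001, 0.909, 0.417, 0.001]
contact_force: [0.1, 0.4, 0.1]
gripper_width: 0.641
grasp_force: 0.0
```

Emit:
play_rows:
  linear:
    - [0,0,-0.04]
    - [0,0,-0.02]
    - [0,0,-0.017]
    - [0,0,0]
    - [0,0,0]
  turn: [0,0,0,0,0]

```text
time: 28.55
tool_pos: [0.5312, -0.1271, 0.0477]
tool_rot: [0.001, 0.909, 0.418, 0.001]
contact_force: [0.3, -0.4, 0.9]
gripper_width: 0.647
grasp_force: 0.0
```

Emit:
play_rows:
  linear:
    - [0,0,0]
    - [0,0,0]
    - [0,0,0]
    - [0,0,0]
    - [0,0,0]
  turn: [0,0,0,0,0]
  hand: 0.005

```text
time: 29.18
tool_pos: [0.5289, -0.1254, 0.0473]
tool_rot: [-0.002, 0.909, 0.418, -0.001]
contact_force: [-7.6, 6.0, 9.5]
gripper_width: 0.155
grasp_force: 58.5
```

Emit:
play_rows:
  linear:
    - [-0.0033,-0.0038,0]
    - [-0.0033,-0.0038,0]
    - [-0.0033,-0.0038,0]
    - [-0.0033,-0.0038,0]
    - [-0.0033,-0.0038,0]
    - [-0.0017,-0.0019,0]
    - [0,0,0]
    - [0,0,0]
  turn: [0,0,0,0,0,0,0,0]

```text
time: 30.18
tool_pos: [0.5119, -0.1453, 0.0473]
tool_rot: [-0.002, 0.909, 0.417, 0.001]
contact_force: [-1.7, 9.1, 7.0]
gripper_width: 0.15
grasp_force: 58.5
```

```bash
python3 - <<'E'
from h import *
s=state();print(s["tool_pos"],s["contact_force"],np.hypot(s["tool_pos"][0]-.6201,s["tool_pos"][1]+.0214))
E
```

```text
[ 0.51186431 -0.1452812   0.04728845] [-1.68548239  9.06262488  6.97114615] 0.16450384987877564
```

Emit:
play_rows:
  linear:
    - [-0.0013,-0.0015,0]
    - [0,0,0]
    - [0,0,0]
  turn: [0,0,0]

```text
time: 30.55
tool_pos: [0.5117, -0.1454, 0.0473]
tool_rot: [-0.003, 0.909, 0.417, 0.003]
contact_force: [2.6, 14.5, 4.6]
gripper_width: 0.152
grasp_force: 58.5
```

Emit:
play_rows:
  linear:
    - [0.0015,0.0018,0]
    - [0,0,0]
    - [0,0,0]
    - [0,0,0.04]
    - [0,0,0.05]
    - [0,0,0.06]
    - [0,0,0.06]
    - [0.03,0.035,0]
  turn: [0,0,0,0,0,0,0,0]
  hand: 0.055

```text
time: 31.55
tool_pos: [0.5446, -0.1149, 0.2644]
tool_rot: [0.005, 0.91, 0.415, 0.005]
contact_force: [1.2, -0.3, -0.2]
gripper_width: 0.642
grasp_force: 0.0
```

Emit:
play_rows:
  linear:
    - [0.027,0.03,0]
    - [0,0,0]
    - [0,0,0]
    - [0,0,0]
  turn: [0,0,0,0]

```text
time: 32.05
tool_pos: [0.5684, -0.0831, 0.2561]
tool_rot: [-0.0, 0.909, 0.417, -0.0]
contact_force: [0.9, -0.2, -0.3]
gripper_width: 0.644
grasp_force: 0.0
```

```bash
python3 - <<'E'
from meas import *
cv2.imwrite("pics/fin.png",cv2.resize(im[:,:,::-1],None,fx=1.5,fy=1.5))
for t,z in [("lock_bolt_grip",.06),("brass_weight_mid",.0215),("pva_bottle_mid",.07),("super_glue_mid",.03),("paint_pot_mid",.019),("wax_pot_mid",.019)]:
    for d in trace("wrist",t)[:2]: print(t,round(d["p"],2),np.round(d["location"]),np.round(at(C,d["location"],z),3))
E
```

```text
[ 0.56842894 -0.08305885  0.25612602] yaw 49.29419305760507
lock_bolt_grip 0.83 [248. 210.] [ 0.53  -0.126  0.06 ]
brass_weight_mid 0.93 [157. 155.] [0.477 0.01  0.022]
brass_weight_mid 0.53 [256. 275.] [ 0.456 -0.232  0.022]
pva_bottle_mid 0.92 [144.  68.] [0.556 0.084 0.07 ]
pva_bottle_mid 0.43 [302. 216.] [ 0.581 -0.177  0.07 ]
super_glue_mid 0.69 [345.  75.] [ 0.737 -0.077  0.03 ]
paint_pot_mid 0.78 [304. 217.] [ 0.576 -0.203  0.019]
wax_pot_mid 0.79 [188. 215.] [ 0.444 -0.084  0.019]
```

View pics/fin.png

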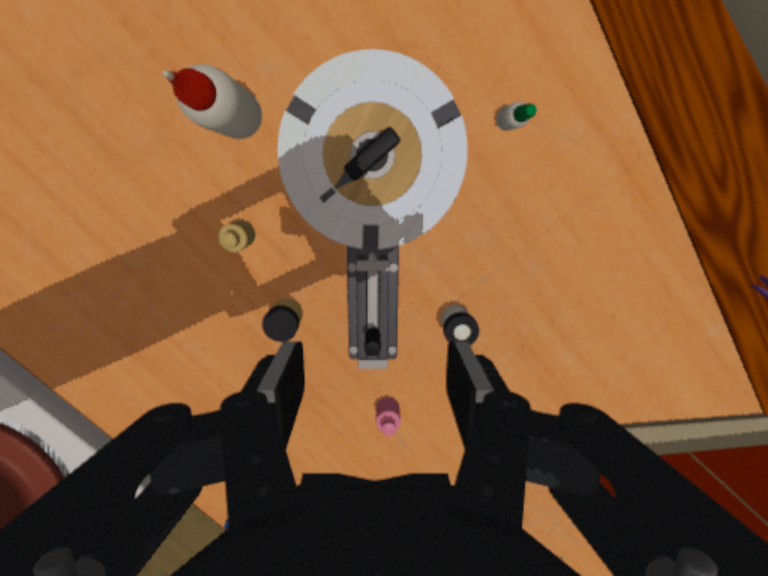

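The pointer meets the rib at (328,195), the pin is back at (373,337), the weight is upright at (234,237), and the pots and bottles stand where they were.

```bash
python3 - <<'E'
from h import *
q=at(cam("wrist"),np.array([373,332])/1.5,.074);q2=at(cam("wrist"),np.array([373,345])/1.5,.074);f=lambda q:np.hypot(q[0]-.6201,q[1]+.0214);print(f(q),f(q2))
if f(q2)>.158: print(job_done())
E
```

```text
0.1485050112329748 0.1610533579451162
the job is handed in; nothing more can be done
None
```

The job is handed in: the weight stands upright by the holder, the pointer measured about 0.3° short of the rib, and the bolt is back against its stop (gripper 164.5 mm from the spindle, force rising), though my last picture check of the bolt was only rough; bottles and pots show within about 6 mm of where they stood, which is measuring scatter, and all upright.

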